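Prime the feed pump

ROBOT

A 7-joint arm with a two-finger parallel gripper is mounted at the origin on the work surface. World frame = base frame: x ahead of the robot, y to its left, z up, the work surface at z = 0. Lengths are in m, angles in degrees, forces in N, time in s.
With the tool pointing down it reaches from about 0.35 to 0.9 m from the base axis. Payload 19.9 kg.
Tool frame: the origin (TCP) lies on the centre line of the jaws, within the pads' length; the fingertips stand 22 mm ahead of it and the grasp point (between the pads) lies 3 mm ahead of it (tcp_to_tips is the distance from the TCP to the fingertips, in m); z points along the fingers, y is the line along which they close (so a half turn about z gives the same grasp; the last joint's range is limited). The gripper opens to 94 mm and grips with 3 to 60 N. Pads are 16 mm wide; open, the fingers measure 119 mm over their backs; the gripper's body (75 mm by 177 mm) begins 78 mm behind the grasp point.
Start: joints at [-71.706, 23.915, -0.59, 92.452, 0.269, 63.638, -3.037], TCP at [0.221, 0.585, 0.227] pointing down, gripper open.
Joint ranges: [-161.28, 161.28], [-22.2, 115.67], [-73.04, 71.86], [3.21, 147.25], [-68.34, 248.33], [10.77, 114.83], [-161.83, 161.83]. Speed limits (degrees/s): [108.29, 108.29, 136.94, 136.94, 172.46, 172.46, 172.46].

INTERFACE

Orientations are given as [roll, pitch, yaw] about the fixed x, y, z axes, in that order (R = Rz(yaw) Ry(pitch) Rx(roll)).
In Python, from station import get_state, snapshot, hand_in, boxes_of, regions_of, pinpoint, tcp_to_tips gives the robot as it stands.
- The arm moves only by the tool play_rows, never from a script. Its argument "steps" is a list of rows, each a list of 7 numbers: the shift along the tool's x, y, z in mm, then the turn, a rotation vector about the tool's x, y, z in rad, then the gripper command: -1 is fully open, 1 is shut, values between are in proportion. In form: [[dx, dy, dz, rx, ry, rz, grip], ...]. A call has exactly 10 rows; each row is the pose to reach, as a shift and turn from the pose commanded when the call began, along the tool's axes at that moment; what a row does not reach only later rows make up. A row lasts 1/8 s, in which the tool goes at most 62.5 mm and 10.7 degrees, less where a joint would pass 70% of its speed; a pose out of reach is approached as far as the arm can. A call with a gripper value outside its range is refused whole. The fingers move at their own pace and stop on an object; "newtons" is the grip in N (left out, the last holds). Time passes only in rows, so rows that repeat a pose let the fingers close, or fill a call up. It gives the time, the measured TCP pose, the force, the opening and the grip force at its end, in the units of the state.
- get_state(): the state, without advancing time (a new reading comes with each control period).
- snapshot(name): name is "scene" or "top" or "wrist"; returns a dict with "img" (480x640x3 uint8, red, green, blue), "camera_matrix" (3x3 intrinsics, pixels), "rvec" (rotation vector, rad) and "tvec" (3), from world to camera coordinates, as OpenCV has them. Camera axes: x right, y down, z forward; pixel columns grow to the right and rows downward; lengths in m; the calibration is good to about 2 mm. A picture is of the moment at which its call begins. There is no depth.
- hand_in(): hands the job in; it is judged then, once.
Trained networks look in the newest picture that a camera, given by its name, has taken for a name from the list of things; names that differ only in an ending like _2 or _b are one class to them, and where a whole thing is asked for, a point or a joint stands for the part that bears it (a point fixed in the world has none). Each returns a list of dicts, best first, with "score" (0 to 1); they miss things now and then, are a little off and sometimes report something else, mostly with a low value. They report only what shows in the picture. A call takes as long as a camera call.
- boxes_of(camera, query): "box" ([left, top, right, bottom] in pixels, round what is visible of it).
- regions_of(camera, query): "pixels" (480x640 bool, what is visible of it) and "box" ([left, top, right, bottom] in pixels, round what is visible of it).
- pinpoint(camera, query): "location" ([row, column] in pixels: a listed point, or the origin of a listed thing).
The state is a dict: "time": time; "joints": joint angles; "qd": joint speeds; "joint_efforts": joint torques, N m; "ee_pos": TCP position; "tcp_rot": TCP orientation; "force": force on the tool from outside, world axes, zero at the start; "moment": the same for the moment, N m; "opening": opening from 0.0 (shut) to 1.0 (fully open); "finger_force": force on a finger pad.
Only numpy, scipy, OpenCV 4.12 (cv2) and the standard library are available. Lean on these libraries where they do the work, as an engineer would, in place of code of your own. Each camera call takes 0.05 s, during which the arm holds its last target. There are 200 camera calls.

TASK

Get the benchtop feed pump priming, with light fingertip presses on its sloping panel: first tap the raised end of the direction rocker fully down, over to forward, then tap the round power button fully in, and then press the wide prime key and keep it held well down: the program finishes while still holding it. Press no harder than a keypad deserves, do not shift the pump, turn its speed dial or press the small square dose key, and leave the stirrer, beaker, bottle and jar alone.

Things in the scene. Friction and masses are not known exactly. Their poses are not given: they have to be found in the camera images.
- pump: Loose white wedge-shaped pump, about 3.4 kg, 250 x 250 mm. Origin on the table under the case's middle; z up, x to its rear, y to its left. Its panel slopes 10 deg: 78 mm high at the front edge, 120 at the rear. Pump head (112 x 60, 156 high) on its right flank (-y). Control row 60 mm in front of the middle: power at y +78 mm, rocker at 0, prime at -78. Over 25 N harms the keypad.
- direction (a joint): Black rocker, 26 x 50 mm, long side along pump y. 0 = reverse (as found): the end nearer the pump head (-y) stands raised, 16 mm above the panel. 0.356 rad = fully forward, that end down against its stop (8 mm above the panel). It moves at 1.4 N on its end and stays where it is left. Press wholly on the raised half; the fingertip goes down 7 to 9 mm; the soft mount gives 1 mm per 2.5 N.
- forward_end (a point): Point on top of the rocker's raised (-y, pump-head side) end, 18.5 mm from the rocker's middle; moves with the rocker. Press here, straight down.
- power (a joint): Round aluminium power button, 29 mm across, moving square to the panel. 0 = out (off, as found), 0.005 m = fully in (on), against its stop. It moves at about 2.3 N and stays where it is left; its soft mount gives 1 mm per 2.5 N (so the fingertip goes down 6 to 8 mm). Pressing again does not bring it out.
- power_top (a point): Centre of the power button's top face, 13 mm above the panel when out.
- prime (a joint): Grey rectangular prime key, 24 mm (x) by 40 mm (y), sprung, moving square to the panel. 0 = up, 0.007 m = fully down; it starts to move at about 1.2 N, is half-way at 4 N, fully down at about 6.8 N, and comes up again when let go. The pump primes while the key is more than half-way down.
- prime_top (a point): Centre of the prime key's top face, 13 mm above the panel when up.
- dose (a joint): Small grey square dose key, 16 mm, 8 mm proud of the panel, 60 mm further back than the prime key; sprung. 0 = up, 0.004 m = down. Not to be pressed.
- speed (a joint): Black round speed dial, 38 mm across and 20 mm tall, at the panel's right rear, 126 mm behind the prime key. Its value in rad is its setting, not to be changed.
- stirrer: Bystander: white magnetic stirrer, 210 x 160 mm, 70 mm high; origin on the table under its middle. It stands either left or right of the pump.
- beaker: Bystander: glass beaker, 72 mm across, 92 mm tall, standing on the stirrer; origin at the centre of its underside.
- bottle: Bystander: glass bottle, 66 mm across, 150 mm tall, in front of the stirrer; origin at the centre of its underside.
- jar: Bystander: small jar, 44 mm across, 50 mm tall, in front of the pump; origin at the centre of its underside.

How it is judged:
By the outcome, as a careful person would: the job done as asked, in the order asked, and still so for the second after the job is handed in, while the arm keeps its last pose, push and grip.
It also fails if it takes over 48 s, if anything falls off the work surface, if the arm or the gripper's body presses on something with over 40 N, if the wrist force passes 120 N, or if a joint passes its speed limit or range.

## Working session

There is one attempt and no reset: what is moved stays moved. The work goes in short steps, Python scripts to look and compute and a tool call to move; the robot and the scene stay as the last step left them, time stands still between calls to the robot, and variables do not carry over. Pictures are saved under pics/ and viewed, at most 10 in all, crops included, and the job is handed in when it is done.

Besides the shell and the picture viewer there is one more tool, called after "Call:" in YAML: its name, and indented under it one key for each argument. play_rows: Moves the arm, as the interface text tells. Its arguments: {"type":"object","properties":{"steps":{"type":"array","items":{"type":"array","items":{"type":"number"}}},"newtons":{"type":"number"}},"required":["steps"]}

```bash
mkdir -p pics; cat > h.py <<'E'
import numpy as np, cv2
from station import *
def snap(n,f=None):
    s=snapshot(n)
    if f: cv2.imwrite('pics/'+f,s['img'][:,:,::-1])
    return s
def ray(s,rc):
    R=cv2.Rodrigues(np.array(s['rvec'],float))[0];t=np.array(s['tvec'],float).ravel()
    d=R.T@np.linalg.inv(s['camera_matrix'])@np.array([rc[1],rc[0],1.]);return -R.T@t,d/np.linalg.norm(d)
def tri(rs):
    A=sum(np.eye(3)-np.outer(d,d) for o,d in rs);b=sum((np.eye(3)-np.outer(d,d))@o for o,d in rs)
    x=np.linalg.solve(A,b);return x,[np.linalg.norm((np.eye(3)-np.outer(d,d))@(x-o)) for o,d in rs]
E
cat > a.py <<'E'
from h import *
S={n:snap(n,n+'0.png') for n in('scene','top')}
st=get_state();print(st['ee_pos'],st['tcp_rot'],st['force'],st['opening'],st['time'],tcp_to_tips)
for q in('pump','forward_end','power_top','prime_top','dose','speed','stirrer','beaker','bottle','jar'):
    P={n:pinpoint(n,q)[:1] for n in S}
    print(q,{n:(np.round(p[0]['location']),round(p[0]['score'],2)) for n,p in P.items() if p})
    if all(P.values()):
        x,e=tri([ray(S[n],P[n][0]['location']) for n in S]);print('   ',x.round(4),np.round(e,4))
E
python3 a.py; python3 -c "
import cv2,numpy as np
a=[cv2.imread('pics/%s0.png'%n) for n in('scene','top')]
"
```

```text
[0.22055403 0.58444329 0.22686929] [-1.79934048e+02  6.52915825e-03  1.59327995e+02] [-0.51993596  0.80212328 -0.11957642] 0.999164575107864 0.1 0.022
pump {'scene': (array([347., 269.]), 0.82), 'top': (array([230., 411.]), 0.82)}
    [ 0.5378 -0.2227 -0.0021] [0.0029 0.0029]
forward_end {'scene': (array([307., 215.]), 0.98), 'top': (array([245., 446.]), 0.63)}
    [ 0.4849 -0.2616  0.1145] [0.0033 0.0033]
power_top {'scene': (array([271., 239.]), 0.48), 'top': (array([243., 444.]), 0.67)}
    [ 0.4936 -0.2307  0.163 ] [0.0146 0.0146]
prime_top {'scene': (array([346., 206.]), 0.85), 'top': (array([239., 478.]), 0.63)}
    [ 0.5044 -0.3217  0.1013] [0.0021 0.0021]Traceback (most recent call last):
  File "a.py", line 5, in <module>
    P={n:pinpoint(n,q)[:1] for n in S}
         ~~~~~~~~^^^^^
ValueError: it knows: beaker, bottle, forward_end, jar, power_top, prime_top, pump, stirrer
```

View pics/scene0.png

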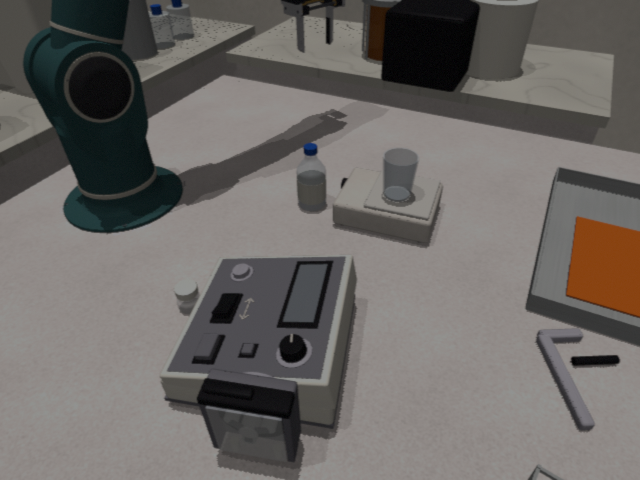

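View pics/top0.png

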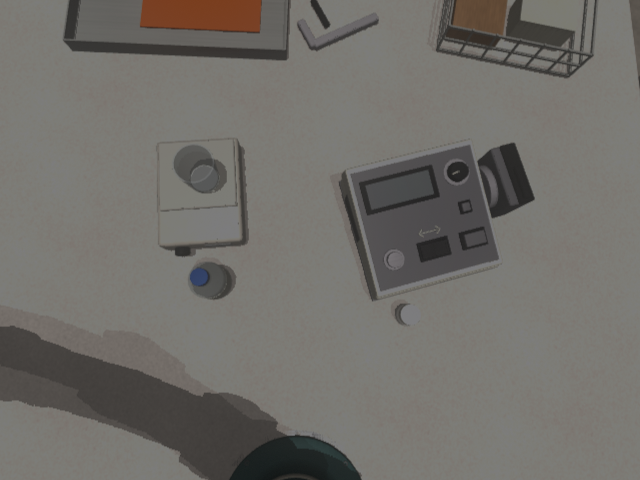

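The scene view shows power at (row 271, col 241), the rocker at (307, 226) and the prime key at (347, 208). In the top view they are at (259, 394), (248, 433) and (238, 474), so the network's power point in that view is wrong. I'll fit the pump pose with the known geometry.

```bash
cat >> h.py <<'E'
from scipy.optimize import least_squares
from scipy.spatial.transform import Rotation as Ro
S10,C10=np.sin(np.radians(10)),np.cos(np.radians(10))
ZP=.0895   # panel height at control row
def mp(y,h): return np.array([-.06-h*S10,y,ZP+h*C10])
M={'power_top':mp(.078,.013),'prime_top':mp(-.078,.013),'forward_end':mp(-.0185,.016),'pump':np.zeros(3),'rockmid':mp(0,.011),
 'fl':np.array([-.125,.125,.078]),'fr':np.array([-.125,-.125,.078]),'rl':np.array([.125,.125,.12]),'rr':np.array([.125,-.125,.12])}
def w(p,m): return Ro.from_euler('z',p[2]).apply(m)+[p[0],p[1],0]
def fit(obs,x0=(.54,-.22,0.2)):
    def f(p):
        r=[]
        for s,n,rc in obs:
            u=cv2.projectPoints(w(p,M[n])[None],np.array(s['rvec'],float),np.array(s['tvec'],float),np.array(s['camera_matrix'],float),None)[0].ravel()
            r+=[u[0]-rc[1],u[1]-rc[0]]
        return np.array(r)
    q=least_squares(f,x0,loss='soft_l1');return q.x,f(q.x).reshape(-1,2)
# tool pose for the panel: z = -normal; closing axis (tool y) along pump x-slope
def toolR(yaw,flip):
    n=np.array([-S10,0,C10]);y=np.array([C10,0,S10])*flip;z=-n;x=np.cross(y,z)
    return Ro.from_euler('z',yaw)*Ro.from_matrix(np.column_stack([x,y,z]))
E
cat > b.py <<'E'
from h import *
S={n:snap(n) for n in('scene','top')}
obs=[(S['scene'],n,pinpoint('scene',n)[0]['location']) for n in('pump','forward_end','power_top','prime_top')]
obs+=[(S['top'],n,pinpoint('top',n)[0]['location']) for n in('pump','forward_end','prime_top')]
obs+=[(S['top'],'power_top',(259,394)),(S['top'],'fl',(298,377)),(S['top'],'fr',(264,498)),(S['top'],'rr',(142,471)),(S['top'],'rl',(172,346))]
p,r=fit(obs);print(p,np.degrees(p[2]));print([(o[1],*x.round(1)) for o,x in zip(obs,r)])
st=get_state();R0=Ro.from_euler('xyz',st['tcp_rot'],degrees=True)
for n in('forward_end','power_top','prime_top'):print(n,w(p,M[n]).round(4))
for fl in(1,-1):
    R=toolR(p[2],fl);print(fl,R.as_euler('xyz',degrees=True),(R0.inv()*R).as_rotvec())
    h=w(p,M['forward_end'])-R.apply([0,0,.022+.09]);print(h,R0.inv().apply(h-st['ee_pos'])*1e3)
for n in('stirrer','beaker','bottle','jar'):
    P=[(S[c],pinpoint(c,n)) for c in S];P=[ray(s,q[0]['location']) for s,q in P if q]
    if len(P)==2:print(n,tri(P)[0].round(3))
E
python3 b.py
```

```text
[ 0.54256156 -0.22618505  0.27990355] 16.037291855646433
[('pump', np.float64(0.8), np.float64(0.6)), ('forward_end', np.float64(1.7), np.float64(0.2)), ('power_top', np.float64(-1.4), np.float64(-0.9)), ('prime_top', np.float64(-0.6), np.float64(-1.9)), ('pump', np.float64(2.1), np.float64(-2.9)), ('forward_end', np.float64(0.1), np.float64(0.7)), ('prime_top', np.float64(-2.3), np.float64(0.4)), ('power_top', np.float64(0.6), np.float64(-0.2)), ('fl', np.float64(0.2), np.float64(1.7)), ('fr', np.float64(6.0), np.float64(1.6)), ('rr', np.float64(-0.0), np.float64(-6.9)), ('rl', np.float64(-2.6), np.float64(-6.3))]
forward_end [ 0.4873 -0.2613  0.1053]
power_top [ 0.4612 -0.1684  0.1023]
prime_top [ 0.5043 -0.3183  0.1023]
1 [ 1.70000000e+02 -1.27222187e-14  1.06037292e+02] [-0.16184431 -0.08109878  0.92770286]
[ 0.46864556 -0.26668134  0.21555539] [-532.62857132 -709.04399729   11.94608321]
-1 [-170.            0.          -73.96270814] [ 0.09671017 -0.1929991  -2.20473182]
[ 0.46864556 -0.26668134  0.21555539] [-532.62857132 -709.04399729   11.94608321]
stirrer [0.592 0.203 0.004]
beaker [0.614 0.19  0.073]
bottle [ 0.501 -0.118  0.212]
jar [ 0.359 -0.205 -0.007]
```

Call:
play_rows:
  newtons: 10
  steps:
    - [-33,-44,-20,-0.01,-0.005,0.06,1]
    - [-68,-90,-40,-0.02,-0.01,0.12,1]
    - [-103,-137,-60,-0.03,-0.015,0.18,1]
    - [-138,-184,-80,-0.04,-0.02,0.24,1]
    - [-173,-231,-80,-0.05,-0.025,0.3,1]
    - [-208,-278,-80,-0.06,-0.03,0.36,1]
    - [-243,-325,-80,-0.07,-0.035,0.42,1]
    - [-278,-372,-80,-0.08,-0.04,0.48,1]
    - [-313,-419,-80,-0.095,-0.048,0.54,1]
    - [-348,-466,-80,-0.105,-0.053,0.6,1]

```text
time: 2.6
ee_pos: [0.3819, 0.024, 0.3078]
tcp_rot: [173.4, 1.1, 124.7]
force: [1.4, 0.8, -0.1]
opening: 0.007
finger_force: 0.0
```

```bash
cat > g.py <<'E'
from h import *
import sys
P=[float(v) for v in sys.argv[1:4]]
st=get_state();R0=Ro.from_euler('xyz',st['tcp_rot'],degrees=True);R=toolR(P[2],1)
print(st['time'],st['opening'],np.round(st['ee_pos'],4),np.round(st['tcp_rot'],2),np.round(st['force'],2))
for n in('forward_end','power_top','prime_top'):
    h=w(P,M[n])-R.apply([0,0,.022+.06])
    print(n,'60mm above:',(R0.inv().apply(h-st['ee_pos'])*1e3).round(1),(R0.inv()*R).as_rotvec().round(4))
E
python3 g.py .54256 -.22619 .2799
```

```text
2.6 0.007279677606485159 [0.3819 0.024  0.3078] [173.36   1.09 124.74] [ 1.45  0.85 -0.13]
forward_end 60mm above: [-287.6 -103.5  116.1] [-0.055  -0.0285  0.3257]
power_top 60mm above: [-196.3  -72.4  120.9] [-0.055  -0.0285  0.3257]
prime_top 60mm above: [-344.1 -122.4  117.9] [-0.055  -0.0285  0.3257]
```

Call:
play_rows:
  steps:
    - [-45,-16,8,-0.008,-0.004,0.05,1]
    - [-95,-34,20,-0.018,-0.009,0.11,1]
    - [-145,-52,35,-0.028,-0.014,0.17,1]
    - [-195,-70,55,-0.038,-0.019,0.23,1]
    - [-240,-86,75,-0.047,-0.024,0.28,1]
    - [-270,-97,95,-0.052,-0.027,0.31,1]
    - [-287.6,-103.5,110,-0.055,-0.0285,0.3257,1]
    - [-287.6,-103.5,116,-0.055,-0.0285,0.3257,1]
    - [-287.6,-103.5,116,-0.055,-0.0285,0.3257,1]
    - [-287.6,-103.5,116,-0.055,-0.0285,0.3257,1]

```text
time: 3.85
ee_pos: [0.4742, -0.2625, 0.1868]
tcp_rot: [170.0, 0.0, 106.2]
force: [-0.1, -0.3, 0.1]
opening: 0.006
finger_force: 0.0
```

```bash
python3 g.py .54256 -.22619 .2799; cat > c.py <<'E'
from h import *
S={n:snap(n,n+'1.png') for n in('wrist','top','scene')}
st=get_state();R=Ro.from_euler('xyz',st['tcp_rot'],degrees=True);tip=R.apply([0,0,.022])+st['ee_pos']
p=(.54256,-.22619,.2799)
for c in S:
    s=S[c];pr=lambda X:cv2.projectPoints(np.array(X)[None],np.array(s['rvec'],float),np.array(s['tvec'],float),np.array(s['camera_matrix'],float),None)[0].ravel()[::-1].round(1)
    print(c,'tip',pr(tip))
    for n in('forward_end','power_top','prime_top'):
        q=pinpoint(c,n)
        print(n,'model',pr(w(p,M[n])),[(np.round(z['location'],1),round(z['score'],2)) for z in q[:2]])
    
E
python3 c.py
```

```text
3.85 0.0056451965160578335 [ 0.4742 -0.2625  0.1868] [1.7001e+02 4.0000e-02 1.0622e+02] [-0.07 -0.27  0.13]
forward_end 60mm above: [-2.5 -1.4  0.5] [-0.0002  0.0001  0.0032]
power_top 60mm above: [94.  -1.1  3.5] [-0.0002  0.0001  0.0032]
prime_top 60mm above: [-62.   -1.6   3.5] [-0.0002  0.0001  0.0032]
wrist tip [293.5 316.6]
forward_end model [257.2 314.5] [(array([253.8, 313.1]), 0.98)]
power_top model [ 80.3 314.8] [(array([ 82.8, 316. ]), 0.82)]
prime_top model [348.  314.3] [(array([342.7, 315.2]), 0.54)]
top tip [246.  456.6]
forward_end model [245.7 445.3] [(array([244.2, 444.6]), 0.91)]
power_top model [258.8 394.6] [(array([259.2, 397.5]), 0.46)]
prime_top model [237.7 475.1] [(array([242.4, 446.9]), 0.62), (array([260.9, 396.9]), 0.55)]
scene tip [281.1 207.4]
forward_end model [310.8 219.4] [(array([308.6, 217.7]), 0.85)]
power_top model [268.4 240. ] [(array([266.7, 239.5]), 0.62)]
prime_top model [343.9 205.6] [(array([342.6, 206.8]), 0.64)]
```

View pics/wrist1.png

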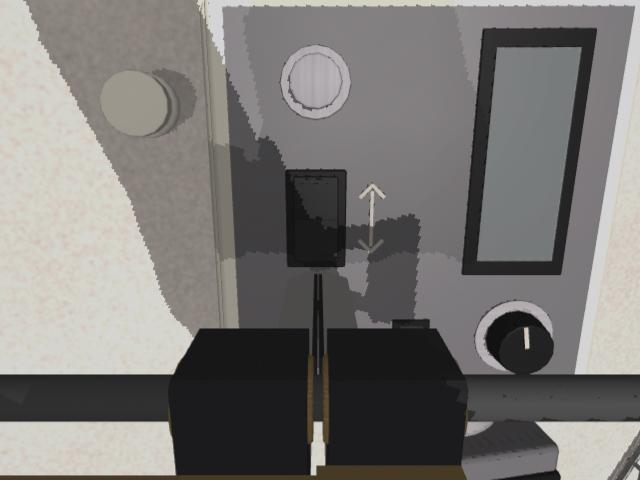

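View pics/scene1.png

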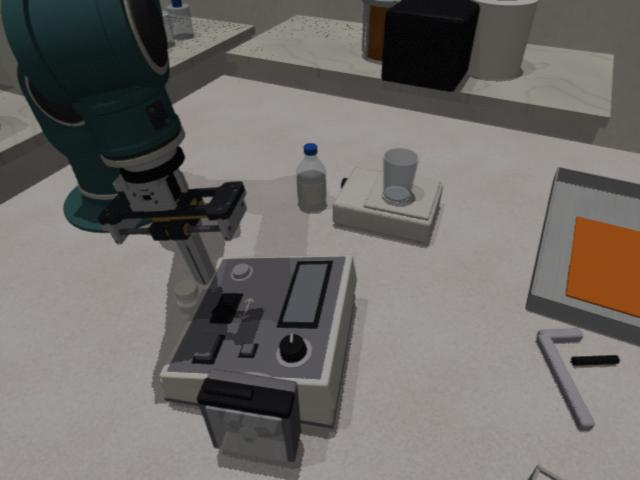

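The wrist view shows the power button at (82, 315) and the rocker spanning rows 170–267, centred at (218, 316). The tip is over the rocker's -y end, to within 2 mm. I'll descend partway and check the tracking.

Call:
play_rows:
  steps:
    - [1,0,10,0,0,0,1]
    - [1,0,20,0,0,0,1]
    - [1,0,30,0,0,0,1]
    - [1,0,40,0,0,0,1]
    - [1,0,46,0,0,0,1]
    - [1,0,50,0,0,0,1]
    - [1,0,52,0,0,0,1]
    - [1,0,52,0,0,0,1]
    - [1,0,52,0,0,0,1]
    - [1,0,52,0,0,0,1]

```text
time: 5.7
ee_pos: [0.4823, -0.2599, 0.1349]
tcp_rot: [170.1, 0.0, 106.2]
force: [-0.4, 0.4, 0.2]
opening: 0.005
finger_force: 0.0
```

```bash
python3 g.py .54256 -.22619 .2799;python3 c.py | head -4
```

```text
5.7 0.005118267338434809 [ 0.4823 -0.2599  0.1349] [1.7007e+02 5.0000e-02 1.0615e+02] [-0.43  0.35  0.17]
forward_end 60mm above: [ -2.8  -0.8 -52. ] [-0.0013  0.0005  0.0021]
power_top 60mm above: [ 93.7  -0.6 -49. ] [-0.0013  0.0005  0.0021]
prime_top 60mm above: [-62.3  -1.  -49. ] [-0.0013  0.0005  0.0021]
wrist tip [293.  316.7]
forward_end model [292.1 315.2] [(array([288.5, 314.9]), 0.96)]
power_top model [ 68.6 315.4] [(array([ 69. , 316.2]), 0.88), (array([205.7, 381.4]), 0.6)]
prime_top model [401.5 315.1] []
```

View pics/wrist1.png

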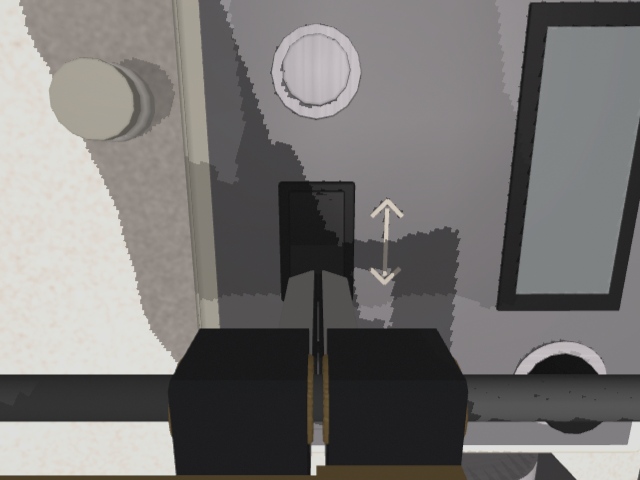

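The tip sits about 8 mm above the raised end and is centred on the rocker to within about 1 mm. Pressing slowly.

Call:
play_rows:
  steps:
    - [-1,-0.8,3,0,0,0,1]
    - [-1,-0.8,6,0,0,0,1]
    - [-1,-0.8,8,0,0,0,1]
    - [-1,-0.8,10,0,0,0,1]
    - [-1,-0.8,11,0,0,0,1]
    - [-1,-0.8,12,0,0,0,1]
    - [-1,-0.8,13,0,0,0,1]
    - [-1,-0.8,14,0,0,0,1]
    - [-1,-0.8,14,0,0,0,1]
    - [-1,-0.8,14,0,0,0,1]

```text
time: 7.55
ee_pos: [0.4841, -0.2603, 0.1208]
tcp_rot: [170.1, 0.0, 106.2]
force: [0.8, -1.7, 1.8]
opening: 0.006
finger_force: 0.7
```

Call:
play_rows:
  steps:
    - [0,0,0.5,0,0,0,1]
    - [0,0,1,0,0,0,1]
    - [0,0,1.5,0,0,0,1]
    - [0,0,2,0,0,0,1]
    - [0,0,2.5,0,0,0,1]
    - [0,0,3,0,0,0,1]
    - [0,0,3.5,0,0,0,1]
    - [0,0,3.5,0,0,0,1]
    - [0,0,3.5,0,0,0,1]
    - [0,0,3.5,0,0,0,1]

```text
time: 8.8
ee_pos: [0.4848, -0.2608, 0.1177]
tcp_rot: [170.1, 0.1, 106.1]
force: [0.4, -5.1, 5.8]
opening: 0.008
finger_force: 3.1
```

Call:
play_rows:
  steps:
    - [0,0,0.5,0,0,0,1]
    - [0,0,1,0,0,0,1]
    - [0,0,1.2,0,0,0,1]
    - [0,0,1.2,0,0,0,1]
    - [0,0,-5,0,0,0,1]
    - [0,0,-15,0,0,0,1]
    - [0,0,-25,0,0,0,1]
    - [0,0,-35,0,0,0,1]
    - [40,0,-40,0,0,0,1]
    - [80,0,-40,0,0,0,1]

```text
time: 10.05
ee_pos: [0.4554, -0.1847, 0.1572]
tcp_rot: [170.1, 0.0, 106.1]
force: [-0.3, -0.2, -0.5]
opening: 0.002
finger_force: 0.0
```

```bash
sed -i "s/n+'1.png'/n+'2.png'/" c.py; python3 g.py .54256 -.22619 .2799;python3 c.py; python3 -c "
import cv2,numpy as np
a=cv2.imread('pics/scene2.png')[240:380,150:330];b=cv2.imread('pics/scene1.png')[240:380,150:330]
cv2.imwrite('pics/cmp.png',cv2.resize(np.hstack([b,a]),None,fx=2.2,fy=2.2))"
```

```text
10.05 0.0018343045955069033 [ 0.4554 -0.1847  0.1572] [1.7006e+02 4.0000e-02 1.0610e+02] [-0.27 -0.22 -0.49]
forward_end 60mm above: [-82.5   0.3 -29.1] [-0.0011  0.0006  0.0011]
power_top 60mm above: [ 14.    0.4 -26.2] [-0.0011  0.0006  0.0011]
prime_top 60mm above: [-142.     0.2  -26.1] [-0.0011  0.0006  0.0011]
wrist tip [290.1 318.7]
forward_end model [411.  317.6] []
power_top model [241.7 317.8] [(array([241.2, 318.1]), 0.59)]
prime_top model [494.5 317.4] []
top tip [257.7 406.3]
forward_end model [245.7 445.3] []
power_top model [258.8 394.6] [(array([260.8, 395. ]), 0.65)]
prime_top model [237.7 475.1] []
scene tip [258.5 231.7]
forward_end model [310.8 219.4] [(array([316.9, 217.5]), 0.94)]
power_top model [268.4 240. ] [(array([267.3, 241.3]), 0.53)]
prime_top model [343.9 205.6] [(array([344.5, 205.5]), 0.76)]
```

View pics/wrist2.png

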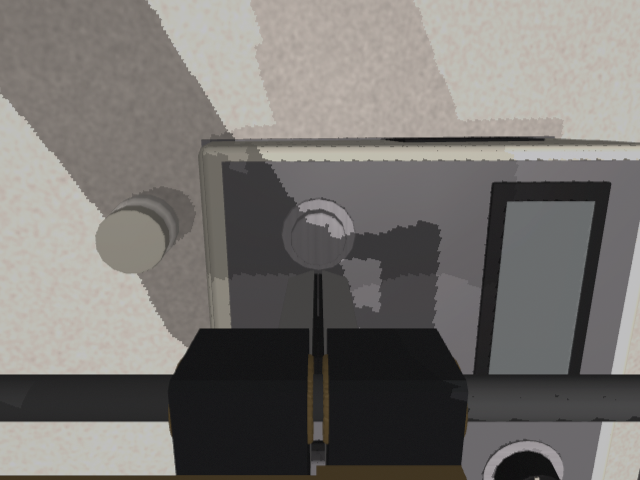

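View pics/cmp.png

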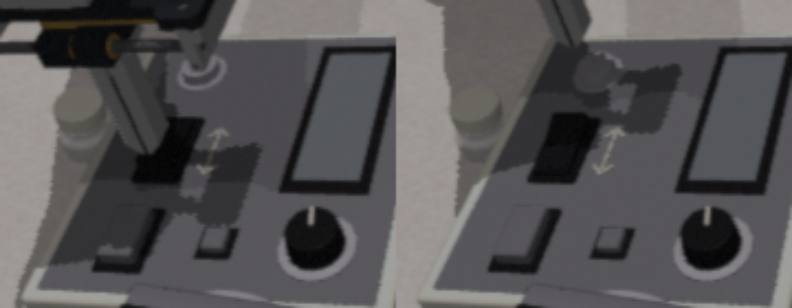

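The scene view shows the forward-end point 8 px lower, so the rocker is over. Next the power button, at (240, 318) in the wrist view.

Call:
play_rows:
  steps:
    - [7,0.4,6,0,0,0,1]
    - [14,0.4,14,0,0,0,1]
    - [14,0.4,22,0,0,0,1]
    - [14,0.4,29,0,0,0,1]
    - [14,0.4,33,0,0,0,1]
    - [14,0.4,35,0,0,0,1]
    - [14,0.4,37,0,0,0,1]
    - [14,0.4,38.5,0,0,0,1]
    - [14,0.4,39,0,0,0,1]
    - [14,0.4,39,0,0,0,1]

```text
time: 11.9
ee_pos: [0.4587, -0.17, 0.1184]
tcp_rot: [170.1, 0.1, 106.1]
force: [-1.0, -0.6, 2.9]
opening: 0.005
finger_force: 1.0
```

```bash
python3 g.py .54256 -.22619 .2799
```

```text
11.9 0.005113382588565215 [ 0.4587 -0.17    0.1184] [1.7008e+02 5.0000e-02 1.0614e+02] [-1.03 -0.6   2.85]
forward_end 60mm above: [-95.7  -0.4 -68.6] [-0.0015  0.0006  0.002 ]
power_top 60mm above: [  0.8  -0.2 -65.6] [-0.0015  0.0006  0.002 ]
prime_top 60mm above: [-155.2   -0.5  -65.5] [-0.0015  0.0006  0.002 ]
```

Call:
play_rows:
  steps:
    - [0,0,0.5,0,0,0,1]
    - [0,0,1,0,0,0,1]
    - [0,0,1.5,0,0,0,1]
    - [0,0,2,0,0,0,1]
    - [0,0,2.5,0,0,0,1]
    - [0,0,3,0,0,0,1]
    - [0,0,3,0,0,0,1]
    - [0,0,3,0,0,0,1]
    - [0,0,3,0,0,0,1]
    - [0,0,3,0,0,0,1]

```text
time: 13.15
ee_pos: [0.4593, -0.1698, 0.1155]
tcp_rot: [170.1, 0.0, 106.1]
force: [-2.8, -1.9, 6.0]
opening: 0.007
finger_force: 3.2
```

Call:
play_rows:
  steps:
    - [0,0,0.5,0,0,0,1]
    - [0,0,1,0,0,0,1]
    - [0,0,1,0,0,0,1]
    - [0,0,-6,0,0,0,1]
    - [0,0,-20,0,0,0,1]
    - [0,0,-35,0,0,0,1]
    - [-35,0,-50,0,0,0,1]
    - [-75,0,-50,0,0,0,1]
    - [-115,0,-50,0,0,0,1]
    - [-140,0,-50,0,0,0,1]

```text
time: 14.4
ee_pos: [0.49, -0.3081, 0.1648]
tcp_rot: [170.1, 0.1, 106.1]
force: [-0.6, 0.3, -0.7]
opening: 0.006
finger_force: 0.0
```

```bash
sed -i "s/n+'2.png'/n+'3.png'/" c.py; python3 g.py .54256 -.22619 .2799;python3 c.py;python3 -c "
import cv2,numpy as np
f=lambda n:cv2.resize(cv2.imread(n)[240:380,150:330],None,fx=2.2,fy=2.2)
w=cv2.resize(cv2.imread('pics/wrist3.png'),(395,296))
cv2.imwrite('pics/cmp3.png',np.vstack([np.hstack([f('pics/scene0.png'),f('pics/scene3.png')]),np.hstack([w[:,:395],np.zeros((296,792-395,3),np.uint8)])])[:600])"
```

```text
14.4 0.005701856739300971 [ 0.49   -0.3081  0.1648] [1.7010e+02 5.0000e-02 1.0611e+02] [-0.6   0.26 -0.75]
forward_end 60mm above: [ 45.7  -0.1 -21.6] [-0.0017  0.0006  0.0014]
power_top 60mm above: [142.2  -0.  -18.6] [-0.0017  0.0006  0.0014]
prime_top 60mm above: [-13.8  -0.2 -18.5] [-0.0017  0.0006  0.0014]
wrist tip [291.2 316. ]
forward_end model [177.9 316.8] [(array([184.6, 316.2]), 0.8)]
power_top model [-37.9 317.1] []
prime_top model [287.8 316.7] [(array([286.2, 316.1]), 0.91)]
top tip [239.9 477.3]
forward_end model [245.7 445.3] [(array([244.4, 447.6]), 0.68)]
power_top model [258.8 394.6] [(array([258.5, 397. ]), 0.64), (array([282.9, 216.8]), 0.31)]
prime_top model [237.7 475.1] [(array([237.6, 476.1]), 0.64)]
scene tip [316.5 199.3]
forward_end model [310.8 219.4] [(array([316.8, 215.4]), 0.89)]
power_top model [268.4 240. ] [(array([268.4, 243.9]), 0.74)]
prime_top model [343.9 205.6] [(array([345. , 205.8]), 0.69)]
```

View pics/cmp3.png

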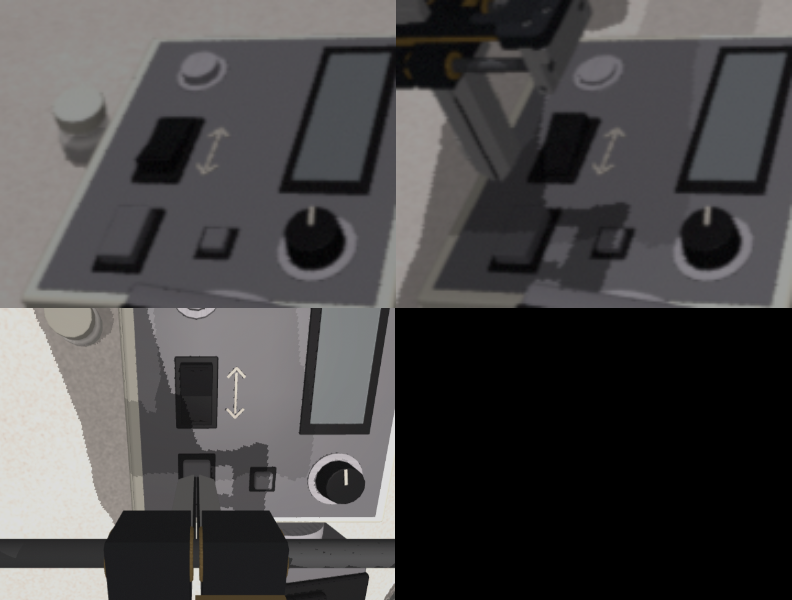

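The rocker is now flat at the forward side and the power button is visibly lower. The tip is 13 mm short of the prime key's centre and about 41 mm above it. Moving on to press and hold it.

Call:
play_rows:
  steps:
    - [-7,0,6,0,0,0,1]
    - [-13,0,14,0,0,0,1]
    - [-13,0,24,0,0,0,1]
    - [-13,0,33,0,0,0,1]
    - [-13,0,39,0,0,0,1]
    - [-13,0,42,0,0,0,1]
    - [-13,0,44,0,0,0,1]
    - [-13,0,45.5,0,0,0,1]
    - [-13,0,47,0,0,0,1]
    - [-13,0,47,0,0,0,1]

```text
time: 16.25
ee_pos: [0.5012, -0.3168, 0.1185]
tcp_rot: [170.1, 0.0, 106.1]
force: [-3.8, 2.2, 5.2]
opening: 0.006
finger_force: 2.4
```

```bash
python3 g.py .54256 -.22619 .2799
```

```text
16.25 0.005888754047353675 [ 0.5012 -0.3168  0.1185] [1.7009e+02 3.0000e-02 1.0615e+02] [-3.84  2.21  5.22]
forward_end 60mm above: [ 57.1  -0.3 -68.6] [-0.0015  0.0002  0.002 ]
power_top 60mm above: [ 1.536e+02 -1.000e-01 -6.560e+01] [-0.0015  0.0002  0.002 ]
prime_top 60mm above: [ -2.4  -0.4 -65.6] [-0.0015  0.0002  0.002 ]
```

Call:
play_rows:
  steps:
    - [0,0,0.5,0,0,0,1]
    - [0,0,1,0,0,0,1]
    - [0,0,1.5,0,0,0,1]
    - [0,0,2,0,0,0,1]
    - [0,0,2.2,0,0,0,1]
    - [0,0,2.2,0,0,0,1]
    - [0,0,2.2,0,0,0,1]
    - [0,0,2.2,0,0,0,1]
    - [0,0,2.2,0,0,0,1]
    - [0,0,2.2,0,0,0,1]

```text
time: 17.5
ee_pos: [0.5016, -0.3167, 0.1164]
tcp_rot: [170.1, 0.0, 106.2]
force: [-4.7, 3.6, 6.8]
opening: 0.001
finger_force: 3.5
```

```bash
python3 g.py .54256 -.22619 .2799; sed -i "s/n+'3.png'/n+'4.png'/" c.py; python3 c.py; python3 -c "
import cv2
cv2.imwrite('pics/c4.png',cv2.resize(cv2.imread('pics/scene4.png')[230:420,130:370],None,fx=3,fy=3))"
```

```text
17.5 0.0007386921884648509 [ 0.5016 -0.3167  0.1164] [1.7008e+02 3.0000e-02 1.0615e+02] [-4.73  3.56  6.79]
forward_end 60mm above: [ 57.2  -0.4 -70.7] [-0.0015  0.0002  0.0021]
power_top 60mm above: [ 1.537e+02 -1.000e-01 -6.780e+01] [-0.0015  0.0002  0.0021]
prime_top 60mm above: [ -2.3  -0.5 -67.7] [-0.0015  0.0002  0.0021]
wrist tip [293.2 316.7]
forward_end model [163.7 316.1] [(array([170.1, 315.8]), 0.58)]
power_top model [-129.9  316.5] []
prime_top model [305.3 315.9] [(array([297.2, 317.7]), 0.63)]
top tip [237.8 472.2]
forward_end model [245.7 445.3] [(array([242.1, 445. ]), 0.64), (array([198.6, 205.2]), 0.33)]
power_top model [258.8 394.6] [(array([261.6, 394.9]), 0.54)]
prime_top model [237.7 475.1] [(array([239.7, 474.9]), 0.63)]
scene tip [346.  208.2]
forward_end model [310.8 219.4] [(array([313. , 218.7]), 0.4)]
power_top model [268.4 240. ] [(array([272.9, 241.8]), 0.41)]
prime_top model [343.9 205.6] []
```

View pics/c4.png

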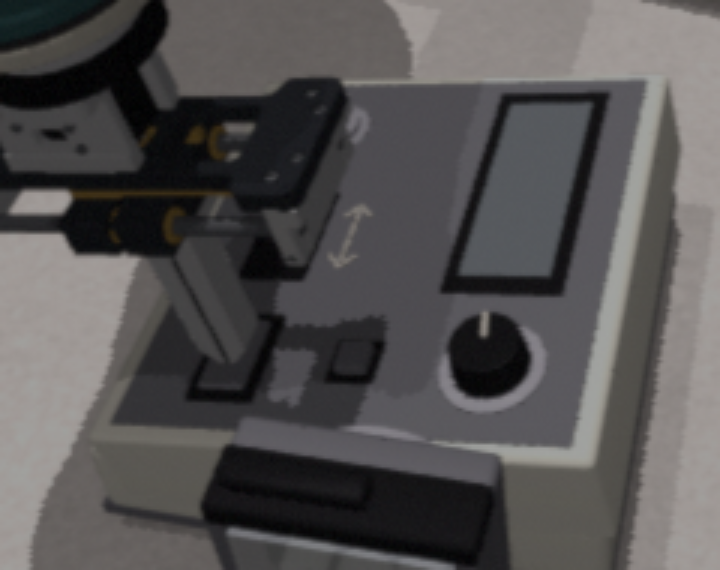

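The tip is on the prime key, which is down at about 7 N, and the pump hasn't shifted. A little more press for margin, then hand in.

Call:
play_rows:
  steps:
    - [0,0,0.4,0,0,0,1]
    - [0,0,0.8,0,0,0,1]
    - [0,0,0.8,0,0,0,1]
    - [0,0,0.8,0,0,0,1]
    - [0,0,0.8,0,0,0,1]
    - [0,0,0.8,0,0,0,1]
    - [0,0,0.8,0,0,0,1]
    - [0,0,0.8,0,0,0,1]
    - [0,0,0.8,0,0,0,1]
    - [0,0,0.8,0,0,0,1]

```text
time: 19.35
ee_pos: [0.5017, -0.3167, 0.1161]
tcp_rot: [170.1, 0.0, 106.1]
force: [-9.6, 5.5, 17.2]
opening: 0.004
finger_force: 9.2
```

```bash
python3 -c "
from station import *
print(get_state()['force']);print(hand_in())"
```

```text
[-9.62633383  5.50179627 17.18400626]
the job is handed in; nothing more can be done
None
```

The job is handed in, about 19 s in and with no verdict shown: the rocker is over to forward, the power button is pressed in, and the prime key is held down at its stop. The last push rose to about 17 N vertical (about 20 N total), under the 25 N keypad limit but firmer than I meant.

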